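Shim and press the reference tile in the reader dock

ROBOT

A 6-joint arm with a two-finger parallel gripper is mounted at the origin on the work surface. World frame = base frame: x ahead of the robot, y to its left, z up, the work surface at z = 0. Lengths are in mm, angles in rad, forces in N, time in s.
With the tool pointing down it reaches from about 400 to 925 mm from the base axis. Payload 12.5 kg.
Tool frame: the origin (TCP) lies at the centre of the arm's flange, where the gripper is bolted on; the fingertips stand 190 mm ahead of it and the grasp point (between the pads) lies 171 mm ahead of it; z points along the fingers, y is the line along which they close (so a half turn about z gives the same grasp; the last joint's range is limited). The gripper opens to 95 mm and grips with 3 to 60 N. Pads are 20 mm wide; open, the fingers measure 119 mm over their backs; the gripper's body (75 mm by 180 mm) begins 59 mm behind the grasp point.
Start: joints at [-1.454, 0.491, 1.559, -0, 1.092, -0.106], TCP at [138.121, -609.547, 404.761] pointing down, gripper open.
Joint ranges: [-3.1, 3.1], [-0.84, 2.19], [0.05, 2.79], [-1.13, 4.28], [0.06, 2.93], [-2.69, 2.69]. Speed limits (rad/s): [2.22, 2.22, 2.79, 3.14, 3.14, 3.14].

INTERFACE

Orientations are given as [roll, pitch, yaw] about the fixed x, y, z axes, in that order (R = Rz(yaw) Ry(pitch) Rx(roll)).
In Python, from cell import env, read_camera, search_frame, cut_out gives the robot as it stands. The module is installed in compiled form; this text tells all that it offers.
- The arm moves only by the tool move_arm, never from a script. Its argument "commands" is a list of rows, each a list of 3 entries, a list of its own where there are three numbers: the shift along the world's x, y, z normalised to -1 to 1, where 1 is 0.03 m, then the turn about the world's z normalised to -1 to 1, where 1 is 0.08 rad, then the opening, from -1 (shut) to 1 (fully open), so that 0 is half open. A call has 1 to 20 rows; each row shifts and turns the commanded pose from where the row before left it; what a row does not reach is not made up. A row lasts 1/12 s, in which the tool goes at most 41.7 mm and 7.16 degrees, less where a joint would pass 70% of its speed; a pose out of reach is approached as far as the arm can. A call with a number of a shift or a turn outside -1 to 1 is refused whole. A call with a gripper value outside its range is refused whole. The fingers move at their own pace and stop on an object; the grip force is fixed at half the most. Time passes only in rows, so rows that do not move let the fingers close. It gives the time, the measured TCP pose, the force, the opening and the grip force at its end, in the units of the state.
- env.state(): the state, without advancing time (a new reading comes with each control period).
- read_camera(name): name is "scene" or "side" or "wrist"; returns a dict with "image" (400x640x3 uint8, red, green, blue), "fx", "fy", "cx", "cy" (pixels), "rvec" (rotation vector, rad) and "tvec" (3), from world to camera coordinates, as OpenCV has them. Camera axes: x right, y down, z forward; pixel columns grow to the right and rows downward; lengths in mm; the calibration is good to about 2 mm. A picture is of the moment at which its call begins. There is no depth.
- env.job_done(): hands the job in; it is judged then, once.
Trained networks look in a picture, given as the dict that the camera call returned (one of the last four; its "shot" number tells which), for a name from the list of things; names that differ only in an ending like _2 or _b are one class to them, and where a whole thing is asked for, a point or a joint stands for the part that bears it (a point fixed in the world has none). Each returns a list of dicts, best first, with "confidence" (0 to 1); they miss things now and then, are a little off and sometimes report something else, mostly with a low value. They report only what shows in the picture. A call takes as long as a camera call. They do not tell look-alikes from the thing itself.
- search_frame(thing, picture): "at" ([column, row] in pixels, amid what is visible of it).
- cut_out(thing, picture): "region" (400x640 bool, what is visible of it) and "at" ([column, row] in pixels, amid what is visible of it).
The state is a dict: "t": time; "joints": joint angles; "qvel": joint speeds; "tau": joint torques, N m; "eef_pos": TCP position; "tcp_rot": TCP orientation; "ft_force": force on the tool from outside, world axes, zero at the start; "moment": the same for the moment, N m; "opening": opening from 0.0 (shut) to 1.0 (fully open); "grip_force": force on a finger pad.
Only numpy, scipy, OpenCV 4.12 (cv2) and the standard library are available. Lean on these libraries where they do the work, as an engineer would, in place of code of your own. Each camera call takes 0.05 s, during which the arm holds its last target. There are 200 camera calls.

TASK

Set the white ceramic reference tile flat on the two narrow rails of the reader dock, centred on them and with one short edge up against the fence, and let go of it; then slide the upright grey spacer down into the gap between the tile's other short edge and the one stop block that leaves room for it, standing on the dock's slab, and let go of it. Then press the tile down with the gripper until the sprung seat bottoms and the tile's top is flush with the fence, and finish while still holding it pressed there. Leave everything else on the bench where it is.

Things in the scene. Friction and masses are not known exactly. Their poses are not given: they have to be found in the camera images.
- dock: fixed reader dock: dark grey slab, x -66..72, y -55..55 mm, 12 mm thick. Origin on the bench; x runs from the fence to the two stops, y along the fence, z up. Aluminium fence 80 mm long: inner face at x -52, outer at -60, top 28 mm above the bench. The tile's place is centred at x -10, y 0; its +y and -y sides are open. Dock yaw within 17 degrees.
- seat (a joint): sprung seat of the dock: two steel rails 10 mm wide, 70 mm long along dock x, at dock x -10, y +18 and -18 mm, tops 22 mm above the bench when up. 0 = up, grows as pressed down, 0.006 m = bottomed. Starts to sink at 5 N, bottoms at 8 N (tile's weight included), never tilts. Tile top on it: 34 mm above the bench up, 28 mm (level with fence) down.
- tile: loose white ceramic tile, 84 mm along its x, 64 mm along its y, 12 mm thick, about 0.16 kg; origin at the centre of its underside, z up. It lies flat on the bench at one side (+y or -y) of the dock, turned up to 29 degrees from the robot's x. In the dock its 84 mm length runs from fence to stops, either way round.
- spacer: loose upright grey plastic bar, 14 mm thick along its x, 22 mm wide along its y, 72 mm tall; the lowest 6 mm is a nose of 10 x 20 mm. About 40 g; origin at the centre of its underside, z up. It stands on the bench across the dock from the tile, turned up to 34 degrees. In the gap it stands on the slab, thickness along the dock's x.
- stop_short: shorter aluminium stop block fixed on the slab: 18 mm along x, 30 mm along y, top 38 mm above the bench. Origin on the slab's top, axes as the dock's. Its face to the tile is at its own x -10 mm: 18 mm of gap to a tile against the fence; the gap's middle is at its own x -19, y 0. It stands at dock x 60, y +22 or -22 mm: the side varies.
- stop_long: longer stop block, 29 mm along x, otherwise like the shorter. Its face to the tile is at its own x -21 mm: only 7 mm of gap to a tile against the fence, too narrow for the spacer. It stands at dock x 60 mm, on the other side (y -22 or +22 mm).
- control_vial: bystander: small lidded vial, 28 mm diameter, 45 mm tall; origin at the centre of its underside
- reagent_vial: bystander: small white-capped vial, 30 mm diameter, 50 mm tall; origin at the centre of its underside
- specimen_jar: bystander: lidded jar, 44 mm diameter, 55 mm tall; origin at the centre of its underside
Not all that is in view belongs to the job. There is more than one size of the spacer; the job needs the largest.

How it is judged:
By the outcome, as a careful person would: the job done as asked, in the order asked, and still so for the second after the job is handed in, while the arm keeps its last pose, push and grip.
It also fails if it takes over 61 s, if anything falls off the work surface, if the arm or the gripper's body presses on something with over 40 N, if the wrist force passes 120 N, or if a joint passes its speed limit or range.

## Working session

There is one attempt and no reset: what is moved stays moved. The work goes in short steps, Python scripts to look and compute and a tool call to move; the robot and the scene stay as the last step left them, time stands still between calls to the robot, and variables do not carry over. Pictures are saved under pics/ and viewed, at most 13 in all, crops included, and the job is handed in when it is done.

Besides the shell and the picture viewer there is one more tool, called as name(argument=value, ...), one argument or row to a line, values as JSON. move_arm: Moves the arm, as the interface text tells. Its arguments: {"type":"object","properties":{"commands":{"type":"array","items":{"type":"array"}}},"required":["commands"]}

```bash
mkdir -p pics; cat > h.py <<'E'
import numpy as np, cv2, json
from cell import env, read_camera, search_frame, cut_out
def cam(p):
    R,_=cv2.Rodrigues(np.array(p["rvec"],float)); K=np.array([[p["fx"],0,p["cx"]],[0,p["fy"],p["cy"]],[0,0,1.]])
    return K,R,np.array(p["tvec"],float).ravel()
def px2w(p,uv,z):
    K,R,t=cam(p); d=R.T@np.linalg.inv(K)@np.array([uv[0],uv[1],1.]); c=-R.T@t
    return c+d*(z-c[2])/d[2]
def w2px(p,P):
    K,R,t=cam(p); q=(K@(R@np.atleast_2d(np.array(P,float)).T+t[:,None])).T
    return q[:,:2]/q[:,2:]
def save(p,n): cv2.imwrite("pics/"+n,cv2.cvtColor(p["image"],cv2.COLOR_RGB2BGR))
E
python3 - <<'E'
from h import *
for n in ["scene","side"]:
    p=read_camera(n); save(p,n+"1.png")
    K,R,t=cam(p); print(n,"cam at",(-R.T@t).round(),p["fx"])
    for th in ["dock","tile","spacer","stop_short","stop_long","control_vial","reagent_vial","specimen_jar"]:
        print(th,[(np.round(r["at"]).tolist(),round(r["confidence"],2),px2w(p,r["at"],20).round()[:2].tolist()) for r in search_frame(th,p)])
    
s=env.state();print(s)
E
```

```text
scene cam at [1164.  475.  575.] 390.29474413480597
dock [([327.0, 216.0], 0.63, [558.0, 24.0])]
tile [([424.0, 264.0], 0.9, [583.0, 283.0])]
spacer [([296.0, 222.0], 0.67, [620.0, -24.0]), ([261.0, 166.0], 0.64, [468.0, -281.0])]
stop_short [([298.0, 220.0], 0.69, [613.0, -22.0]), ([325.0, 217.0], 0.17, [567.0, 25.0])]
stop_long [([314.0, 225.0], 0.54, [607.0, 20.0])]
control_vial [([401.0, 192.0], 0.76, [366.0, 122.0])]
reagent_vial []
specimen_jar [([201.0, 202.0], 0.9, [691.0, -280.0])]
side cam at [ 226. -630.  551.] 404.7784938557282
dock [([324.0, 209.0], 0.8, [540.0, -16.0])]
tile [([283.0, 152.0], 0.83, [555.0, 250.0])]
spacer [([387.0, 278.0], 0.83, [549.0, -243.0]), ([365.0, 282.0], 0.81, [509.0, -235.0]), ([360.0, 320.0], 0.78, [461.0, -298.0]), ([225.0, 194.0], 0.29, [366.0, 137.0])]
stop_short [([354.0, 197.0], 0.75, [620.0, -7.0]), ([324.0, 205.0], 0.47, [547.0, -3.0])]
stop_long [([343.0, 189.0], 0.6, [612.0, 30.0])]
control_vial [([225.0, 195.0], 0.49, [365.0, 130.0])]
reagent_vial [([350.0, 150.0], 0.61, [718.0, 179.0])]
specimen_jar [([463.0, 256.0], 0.8, [707.0, -261.0]), ([321.0, 201.0], 0.34, [548.0, 12.0])]
{'t': 0.9, 'joints': array([-1.45359631e+00,  4.90875225e-01,  1.55887799e+00, -4.39850660e-05,
        1.09168609e+00, -1.05609984e-01]), 'qvel': array([ 2.31686634e-04,  7.48214629e-05,  1.23871983e-03, -1.02915304e-03,
        4.95700935e-04, -8.72767945e-04]), 'tau': array([-1.23566519e-03, -6.12465191e+01, -2.58427459e+01,  6.92256424e-02,
        4.46553470e-02,  1.43645786e-05]), 'eef_pos': array([ 138.12011923, -609.54964959,  404.7839299 ]), 'tcp_rot': array([3.14144428e+00, 5.49825096e-05, 2.22830275e-01]), 'ft_force': array([-1.05911441, -0.20074276, -0.16159902]), 'moment': array([0.01786377, 0.01297519, 0.04006494]), 'grip_force': 0.0, 'opening': 0.9967751398763071}
```

View images.

View pics/scene1.png

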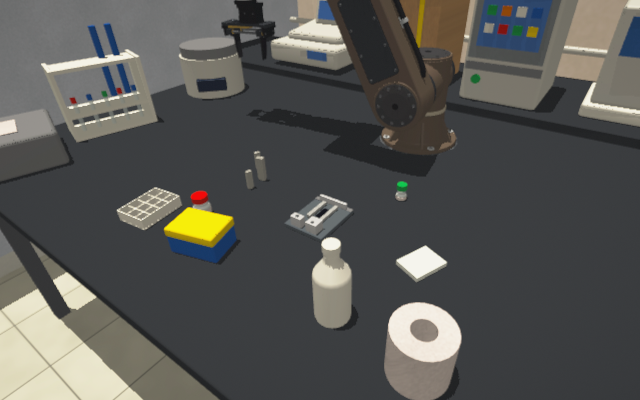

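View pics/side1.png

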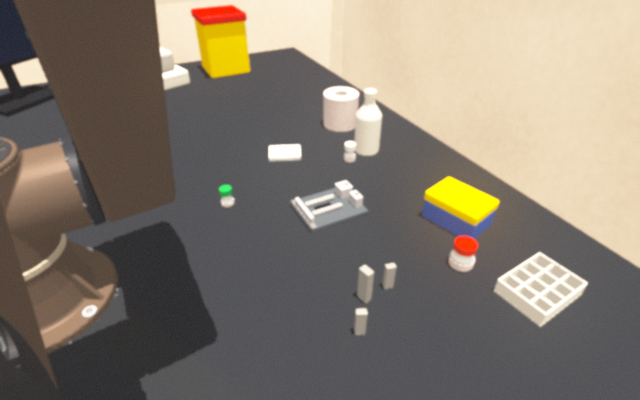

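The scene picture shows the white tile at (424,263), the dock at (322,215), and bars at (261,166), (257,157) and (250,179). The side picture shows three bars, at (365,284), (389,276) and (360,322). The tallest, (365,284), is the candidate for the spacer. I'll take a wrist look there next.

move_arm(
  commands=[
    [[0.9,1,0],0,1],
    [[0.9,1,0],0,1],
    [[0.9,1,0],0,1],
    [[0.9,1,0],0,1],
    [[0.9,1,0],0,1],
    [[0.9,1,0],0,1],
    [[0.9,1,0],0,1],
    [[0.9,1,0],0,1],
    [[0.9,1,0],0,1],
    [[0.9,1,0],0,1],
    [[0.9,1,0],0,1],
    [[0.9,1,0],0,1],
    [[0.9,0,0],0,1],
    [[0,0,0],0,1],
  ],
)

```text
t: 2.07
eef_pos: [492.5, -247.9, 405.0]
tcp_rot: [3.14, -0.002, 0.226]
ft_force: [-0.2, 0.0, -0.8]
opening: 1.001
grip_force: 0.0
```

```bash
python3 - <<'E'
from h import *
s=env.state(); print(s["t"],s["eef_pos"],s["tcp_rot"])
p=read_camera("wrist"); save(p,"w1.png")
K,R,t=cam(p); print("cam at",(-R.T@t).round(),R.round(2).tolist(),p["fx"])
for th in ["dock","tile","spacer","stop_short","stop_long"]:
    print(th,[(np.round(r["at"]).tolist(),round(r["confidence"],2),px2w(p,r["at"],36).round()[:2].tolist()) for r in search_frame(th,p)])
E
```

```text
2.0667 [ 492.48573315 -247.93059111  404.96752228] [ 3.14021712e+00 -1.73291278e-03  2.26425961e-01]
cam at [ 561. -231.  385.] [[0.22, -0.97, 0.0], [-0.94, -0.22, 0.25], [-0.24, -0.06, -0.97]] 347.58468642483143
dock [([92.0, 70.0], 0.96, [555.0, -19.0])]
tile []
spacer [([317.0, 186.0], 0.7, [494.0, -250.0]), ([356.0, 231.0], 0.7, [457.0, -301.0]), ([328.0, 134.0], 0.68, [548.0, -249.0])]
stop_short [([112.0, 5.0], 0.8, [615.0, -33.0]), ([316.0, 186.0], 0.28, [494.0, -250.0])]
stop_long [([62.0, 6.0], 0.93, [604.0, 11.0])]
```

View pics/w1.png

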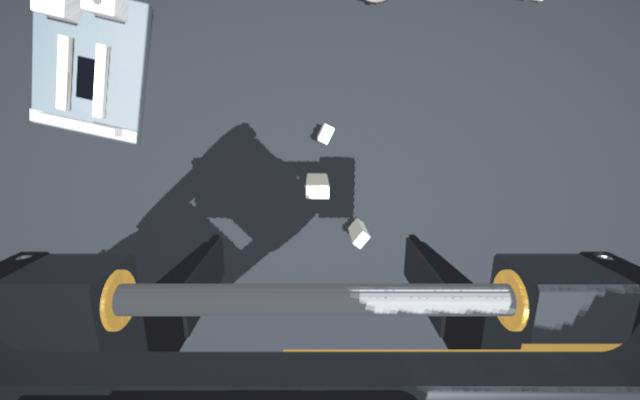

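The wrist view shows the dock at upper left with the stops at its top edge. There are three bars: (317,187), the biggest, (326,133), and (359,233). Fitting silhouettes will give size and pose.

```bash
cat >> h.py <<'E'
from scipy.optimize import minimize
def box(x0,x1,y0,y1,z0,z1): return np.array([[x,y,z] for x in(x0,x1) for y in(y0,y1) for z in(z0,z1)],float)
def place(b,q):
    c,s=np.cos(q[2]),np.sin(q[2]); return b@np.array([[c,s,0],[-s,c,0],[0,0,1]])+[q[0],q[1],0]
def sil(p,boxes,q,S=4):
    m=np.zeros((400*S,640*S),np.uint8)
    for b in boxes:
        h=cv2.convexHull(((w2px(p,place(b,q))+.5)*S).astype(np.float32)).round().astype(np.int32)
        cv2.fillConvexPoly(m,h,1)
    return cv2.resize(m.astype(np.float32),(640,400),interpolation=cv2.INTER_AREA)
def iou(p,reg,boxes,q):
    m=sil(p,boxes,q); r=reg.astype(np.float32); return np.minimum(m,r).sum()/np.maximum(m,r).sum()
def fit(views,boxes,q0,yaws=(0,)):
    best=None
    for y in yaws:
        f=lambda v:-sum(iou(p,r,boxes,[v[0],v[1],v[2]/50]) for p,r in views)/len(views)
        v0=np.array([q0[0],q0[1],(q0[2]+y)*50]); sx=np.vstack([v0]+[v0+d for d in np.diag([6,6,8.])])
        o=minimize(f,v0,method="Nelder-Mead",options=dict(initial_simplex=sx,maxiter=90,xatol=.1,fatol=1e-4))
        if best is None or o.fun<best[0]: best=(o.fun,o.x[0],o.x[1],o.x[2]/50)
    return -best[0],np.array(best[1:])
def spacer(h=72,w=22,t=14): return [box(-t/2,t/2,-w/2,w/2,6,h),box(-t/2+2,t/2-2,-w/2+1,w/2-1,0,6)]
TILE=[box(-42,42,-32,32,0,12)]
def dock(side): # side=+1: stop_short at y +22
    return [box(-66,72,-55,55,0,12),box(-60,-52,-40,40,12,28),box(50,68,side*22-15,side*22+15,12,38),box(39,68,-side*22-15,-side*22+15,12,38)]
E
python3 - <<'E'
from h import *
p=read_camera("wrist")
for r in cut_out("spacer",p):
    g=r["region"]; w=px2w(p,r["at"],36)
    print(np.round(r["at"]),round(r["confidence"],2),g.sum())
    for k in (1,.8,.65,.55):
        q=fit([(p,g)],spacer(72*k,22*k,14*k),[w[0],w[1],0],yaws=(-.6,0,.6,)); print("  ",k,round(q[0],3),q[1].round(2))
    for hh in (60,50,40):
        q=fit([(p,g)],spacer(hh),[w[0],w[1],0],yaws=(-.6,0,.6,)); print("  h",hh,round(q[0],3),q[1].round(2))
E
```

```text
[317. 180.] 0.84 562
   1 0.928 [ 4.9762e+02 -2.4854e+02  2.1000e-01]
   0.8 0.673 [ 4.9599e+02 -2.4960e+02 -2.0000e-01]
   0.65 0.432 [ 4.9241e+02 -2.5188e+02 -3.5000e-01]
   0.55 0.306 [ 4.9003e+02 -2.5273e+02 -2.5000e-01]
  h 60 0.929 [ 4.9605e+02 -2.4882e+02  2.0000e-01]
  h 50 0.847 [ 4.9433e+02 -2.4914e+02  1.6000e-01]
  h 40 0.752 [ 4.9238e+02 -2.4950e+02  1.5000e-01]
[326. 130.] 0.8 254
   1 0.588 [ 550.95 -244.33   -1.41]
   0.8 0.901 [ 549.13 -245.26    1.39]
   0.65 0.672 [ 549.88 -245.69    1.25]
   0.55 0.47 [ 547.74 -245.69    0.73]
  h 60 0.632 [ 549.89 -244.5    -1.52]
  h 50 0.671 [ 550.18 -245.3    -1.65]
  h 40 0.714 [ 546.91 -245.59   -1.64]
[356. 223.] 0.61 399
   1 0.578 [ 460.91 -299.98   -0.77]
   0.8 0.841 [ 456.41 -303.43    0.7 ]
   0.65 0.794 [ 453.37 -304.87    1.15]
   0.55 0.548 [ 4.4979e+02 -3.0514e+02 -1.3000e-01]
  h 60 0.629 [ 457.57 -302.34   -0.72]
  h 50 0.694 [ 454.52 -303.51    0.69]
  h 40 0.731 [ 452.7  -305.36    0.73]
```

move_arm(
  commands=[
    [[0,1,0],0,1],
    [[0,1,0],0,1],
    [[0,1,0],0,1],
    [[0,1,0],0,1],
    [[0,1,0],0,1],
    [[0,1,0],0,1],
    [[0,1,0],0,1],
    [[0,1,0],0,1],
    [[0,1,0],0,1],
    [[0,1,0],0,1],
    [[0,1,0],0,1],
    [[0.5,1,0],0,1],
    [[0.5,0.5,0],0,1],
    [[0,0,0],0,1],
  ],
)

```text
t: 3.63
eef_pos: [520.5, 127.5, 404.9]
tcp_rot: [-3.142, -0.002, 0.224]
ft_force: [0.5, 0.1, -0.3]
opening: 0.997
grip_force: 0.0
```

```bash
python3 - <<'E'
from h import *
p=read_camera("wrist"); save(p,"w2.png")
s=env.state(); print(s["t"],s["eef_pos"],s["tcp_rot"])
for th in ["stop_short","stop_long"]:
    print(th,[(np.round(r["at"]).tolist(),round(r["confidence"],2),px2w(p,r["at"],34).round()[:2].tolist()) for r in search_frame(th,p)])
r=cut_out("tile",p)[0]; w=px2w(p,r["at"],10); print("tile",r["confidence"],w.round(),fit([(p,r["region"])],TILE,[w[0],w[1],0],(-.4,0,.4)))
for r in cut_out("dock",p)[:1]:
  w=px2w(p,r["at"],15); print("dock",r["confidence"],w.round(),r["region"].sum())
  for sd in (1,-1): print(sd,fit([(p,r["region"])],dock(sd),[w[0],w[1],0],(-.2,.2)))
  cv2.imwrite("pics/reg.png",r["region"]*255)
E
```

```text
3.6833 [519.56803021 126.23495583 404.579278  ] [ 3.14146002e+00 -1.67115075e-04  2.24269548e-01]
stop_short [([482.0, 127.0], 0.72, [616.0, -19.0])]
stop_long [([434.0, 124.0], 0.85, [609.0, 27.0])]
tile 0.7 [569. 274.  10.] (np.float64(0.9776835441589355), array([ 5.67655212e+02,  2.72663787e+02, -3.85176629e-01]))
dock 0.74 [561.   9.  15.] 11231
1 (np.float64(0.8421566486358643), array([5.56856994e+02, 2.16767326e+00, 1.09577005e-02]))
-1 (np.float64(0.8421566486358643), array([5.56856994e+02, 2.16767326e+00, 1.09577005e-02]))[ WARN:0@2.918] global loadsave.cpp:1063 imwrite_ Unsupported depth image for selected encoder is fallbacked to CV_8U.
```

View pics/w2.png

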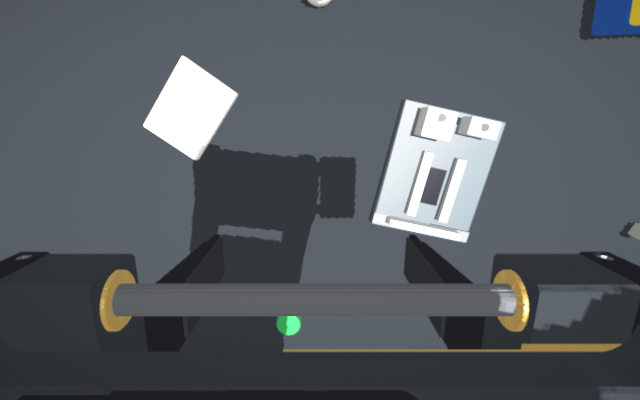

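The view shows the tile at (190,108). The slab's corners are at (405,100), (505,123), (468,242) and (373,222), with the fence on the near side. The longer stop is on the left at (434,124) and the shorter on the right at (481,127), so the short stop is on dock −y. I'll refine the dock pose from brightness.

```bash
cat >> h.py <<'E'
def bright(p,at,thr=95):
    g=cv2.cvtColor(p["image"],cv2.COLOR_RGB2GRAY); m=(g>thr).astype(np.uint8)
    m=cv2.morphologyEx(m,cv2.MORPH_CLOSE,np.ones((3,3)))
    n,l=cv2.connectedComponents(m); k=l[int(at[1]),int(at[0])]; r=(l==k).astype(np.uint8)
    c,_=cv2.findContours(r,cv2.RETR_EXTERNAL,cv2.CHAIN_APPROX_NONE); o=np.zeros_like(r); cv2.drawContours(o,c,-1,1,-1); return o.astype(bool)
E
python3 - <<'E'
from h import *
p=read_camera("wrist")
g=cv2.cvtColor(p["image"],cv2.COLOR_RGB2GRAY); print(g[200,388],g[140,520],g[150,350],g[190,432])
for uv in [(405,100),(505,123),(468,242),(373,222)]: print(px2w(p,uv,12).round(1))
for thr in (90,110):
  r=bright(p,(400,160),thr); print(r.sum(), *[fit([(p,r)],dock(s),[555,5,-.08],(-.1,0,.1)) for s in (-1,1)])
r=bright(p,(190,108),110); print(r.sum(),fit([(p,r)],TILE,[568,272,-.385]))
E
```

```text
230 97 98 89
[623.  53.  12.]
[623.9 -55.2  12. ]
[490.2 -60.9  12. ]
[489.5  50.8  12. ]
142747 (np.float64(0.12218872457742691), array([668.06083463, -13.80285467,  -1.50873021])) (np.float64(0.12224610149860382), array([667.92494596, -12.48226404,  -1.52440442]))
12999 (np.float64(0.9709333777427673), array([ 5.56543686e+02, -1.16004615e-01,  1.21126276e-02])) (np.float64(0.9709333777427673), array([ 5.56543686e+02, -1.16004615e-01,  1.21126276e-02]))
5666 (np.float64(0.9807611703872681), array([ 5.67532812e+02,  2.72433776e+02, -3.86104770e-01]))
```

move_arm(
  commands=[
    [[-0.2,-1,-0.8],-0.6,1],
    [[-0.2,-1,-0.8],-0.6,1],
    [[-0.2,-1,-0.8],-0.6,1],
    [[-0.2,-1,-0.8],-0.7,1],
    [[0,0,0],0,1],
    [[0,0,0],0,1],
  ],
)

```text
t: 4.43
eef_pos: [494.7, 3.7, 308.1]
tcp_rot: [-3.141, 0.002, 0.019]
ft_force: [0.4, 0.5, 0.2]
opening: 1.0
grip_force: 0.0
```

```bash
python3 - <<'E'
from h import *
p=read_camera("wrist"); save(p,"w3.png")
s=env.state(); print(s["t"],s["eef_pos"],s["tcp_rot"])
D=cut_out("dock",p)[0]; print(D["at"],D["confidence"])
u=w2px(p,[[530,30,12]])[0]; print(u)
for thr in (100,110,125,140):
  r=bright(p,u,thr); print(r.sum(), *fit([(p,r)],dock(-1),[555,-2,.02],(-.06,.06)))
im=p["image"].copy()
for b in dock(-1):
    h=cv2.convexHull(w2px(p,place(b,fit([(p,bright(p,u,110))],dock(-1),[555,-2,.02])[1])).astype(np.float32)).round().astype(np.int32)
    cv2.polylines(im,[h],True,(255,0,0),1)
cv2.imwrite("pics/w3o.png",im[:,:,::-1])
E
```

```text
4.4833 [495.11394558   4.62010997 308.94646811] [-3.14157695e+00  1.99249804e-04  2.10607723e-02]
[321.3, 120.6] 0.71
[282.55713881 159.91997601]
22933 0.8482261896133423 [5.57370365e+02 1.88739451e+00 9.73558813e-03]
22801 0.8449894189834595 [5.57097450e+02 1.76218061e+00 1.15328225e-02]
22635 0.8394914865493774 [5.57000158e+02 1.51291598e+00 2.03328156e-02]
22452 0.8325491547584534 [5.57098546e+02 2.01891396e+00 1.48651801e-02]
```

View pics/w3o.png

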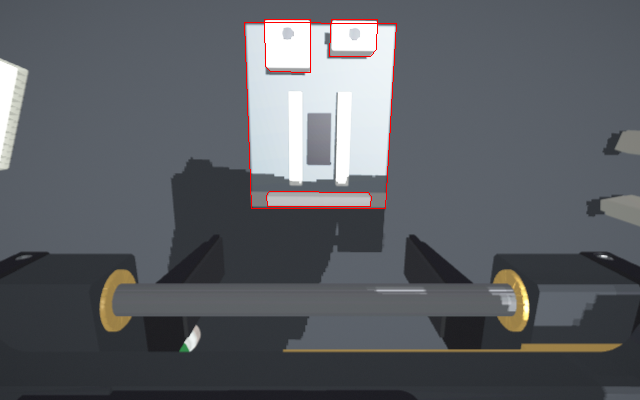

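move_arm(
  commands=[
    [[0.27,0.99,-0.2],-0.57,1],
    [[0.27,0.99,-0.2],-0.57,1],
    [[0.27,0.99,-0.2],-0.57,1],
    [[0.27,0.99,-0.2],-0.57,1],
    [[0.27,0.99,-0.2],-0.57,1],
    [[0.27,0.99,-0.2],-0.57,1],
    [[0.27,0.99,-0.2],-0.57,1],
    [[0.27,0.99,-0.2],-0.57,1],
    [[0.27,0.99,-0.2],-0.57,1],
    [[0,0,0],0,1],
    [[0,0,0],0,1],
  ],
)

```text
t: 5.45
eef_pos: [567.5, 275.1, 255.2]
tcp_rot: [-3.141, -0.001, -0.383]
ft_force: [-0.0, -1.0, -0.0]
opening: 1.001
grip_force: 0.0
```

```bash
python3 - <<'E'
from h import *
p=read_camera("wrist"); save(p,"w4.png")
s=env.state(); print(s["t"],s["eef_pos"],s["tcp_rot"])
u=w2px(p,[[567.5,272.5,12]])[0]; print(u)
for r in cut_out("tile",p): print(r["at"],r["confidence"],fit([(p,r["region"])],TILE,[567,272,-.386]))
E
```

```text
5.5 [567.47629796 273.8841511  255.35072633] [-3.14129200e+00 -5.45196306e-04 -3.84443064e-01]
[318.31267599 222.39240623]
[316.4, 216.3] 0.72 (np.float64(0.9798847436904907), array([ 5.68111031e+02,  2.72637334e+02, -3.83144143e-01]))
```

move_arm(
  commands=[
    [[0,0,-0.9],0,1],
    [[0,0,-0.8],0,1],
    [[0,0,-0.37],0,1],
    [[0,0,0],0,1],
    [[0,0,0],0,-1],
    [[0,0,0],0,-1],
    [[0,0,0],0,-1],
    [[0,0,0],0,-1],
    [[0,0,0],0,-1],
    [[0,0,0],0,-1],
    [[0,0,0],0,-1],
    [[0,0,0],0,-1],
  ],
)

```text
t: 6.55
eef_pos: [568.0, 272.7, 193.1]
tcp_rot: [3.142, -0.0, -0.387]
ft_force: [-1.2, -1.3, 5.5]
opening: 0.669
grip_force: 30.0
```

move_arm(
  commands=[
    [[0,0,0.8],0,-1],
    [[0,0,0.8],0,-1],
    [[0,0,0.8],0,-1],
    [[-0.06,-0.9,0],0.5,-1],
    [[-0.06,-0.9,0],0.5,-1],
    [[-0.06,-0.9,0],0.5,-1],
    [[-0.06,-0.9,0],0.5,-1],
    [[-0.06,-0.9,0],0.5,-1],
    [[-0.06,-0.9,0],0.5,-1],
    [[-0.06,-0.9,0],0.5,-1],
    [[-0.06,-0.9,0],0.5,-1],
    [[-0.06,-0.9,0],0.5,-1],
    [[-0.06,-0.9,0],0.5,-1],
    [[0,0,0],0,-1],
    [[0,0,0],0,-1],
  ],
)

```text
t: 7.8
eef_pos: [550.0, 1.6, 264.5]
tcp_rot: [-3.142, 0.0, 0.01]
ft_force: [-0.5, -0.5, -1.8]
opening: 0.669
grip_force: 30.0
```

```bash
python3 - <<'E'
from h import *
p=read_camera("wrist")
s=env.state(); print(s["t"],s["eef_pos"],s["tcp_rot"],s["opening"],s["grip_force"],s["ft_force"])
im=p["image"].copy(); e=s["eef_pos"]; zb=e[2]-193.1
tb=[box(-42,42,-32,32,zb,zb+12)]
for bs,q in ((dock(-1),[557,1.5,.012]),(tb,[e[0],e[1],s["tcp_rot"][2]])):
  for b in bs:
    h=cv2.convexHull(w2px(p,place(b,q)).astype(np.float32)).round().astype(np.int32)
    cv2.polylines(im,[h],True,(255,0,0),1)
cv2.imwrite("pics/w5o.png",im[:,:,::-1])
E
```

```text
7.85 [549.98314732   2.5369502  264.5107256 ] [-3.14149725e+00  3.03654364e-04  1.07299066e-02] 0.6688401996265654 29.999553859233856 [-0.64005536 -0.22371918 -2.08802706]
```

View pics/w5o.png

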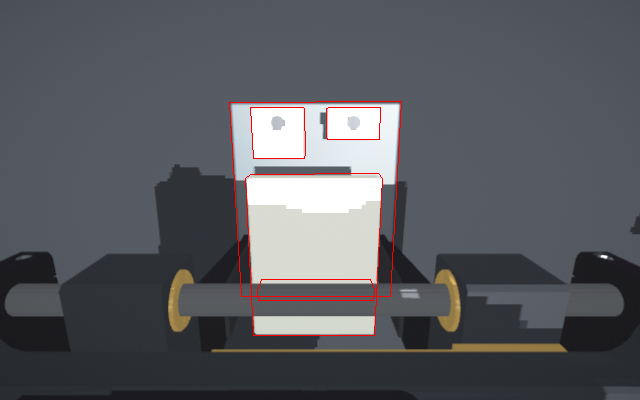

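move_arm(
  commands=[
    [[0,0,-0.7],0,-1],
    [[0,0,-0.6],0,-1],
    [[0,0,-0.3],0,-1],
    [[0,0,-0.03],0,-1],
    [[0,0,0],0,-1],
    [[0,0,0],0,-1],
    [[-0.04,0,0],0,-1],
    [[-0.04,0,0],0,-1],
    [[0,0,0],0,-1],
  ],
)

```text
t: 8.6
eef_pos: [547.5, 2.7, 216.3]
tcp_rot: [3.141, -0.001, 0.012]
ft_force: [0.0, -0.4, -1.5]
opening: 0.668
grip_force: 30.0
```

move_arm(
  commands=[
    [[-0.03,0,0],0,-1],
    [[0,0,0],0,-1],
  ],
)

```text
t: 8.77
eef_pos: [546.7, 2.7, 216.0]
tcp_rot: [3.141, -0.001, 0.012]
ft_force: [0.1, -0.2, -1.4]
opening: 0.667
grip_force: 30.0
```

move_arm(
  commands=[
    [[-0.03,-0.03,-0.03],0,-1],
    [[0,0,0],0,-1],
    [[0,0,0],0,-1],
  ],
)

```text
t: 9.02
eef_pos: [546.4, 1.8, 215.2]
tcp_rot: [3.141, -0.002, 0.012]
ft_force: [5.2, 1.0, 0.1]
opening: 0.673
grip_force: 30.0
```

move_arm(
  commands=[
    [[-0.03,0,0],0,-1],
    [[0,0,0],0,-1],
    [[0,0,0],0,-1],
  ],
)

```text
t: 9.27
eef_pos: [545.9, 1.8, 215.3]
tcp_rot: [3.141, -0.004, 0.012]
ft_force: [7.9, 2.5, -1.1]
opening: 0.674
grip_force: 30.0
```

move_arm(
  commands=[
    [[0,0,-0.03],0,-1],
    [[0,0,0],0,-1],
    [[0,0,0],0,0.6],
    [[0,0,0],0,0.8],
    [[0,0,0],0,1],
    [[0,0,0],0,1],
    [[0,0,0],0,1],
    [[0,0,0],0,1],
    [[0,0,0.5],0,1],
    [[0,0,1],0,1],
    [[0,0,1],0,1],
    [[-0.5,0,1],0,1],
    [[-1,0,0],0,1],
    [[0,0,0],0,1],
    [[0,0,0],0,1],
  ],
)

```text
t: 10.52
eef_pos: [499.1, 1.9, 319.5]
tcp_rot: [3.141, -0.0, 0.012]
ft_force: [0.1, 0.8, 0.1]
opening: 1.002
grip_force: 0.0
```

```bash
python3 - <<'E'
from h import *
p=read_camera("wrist")
s=env.state(); print(s["t"],s["eef_pos"],s["tcp_rot"],s["opening"])
T=[b+[0,0,22] for b in TILE]
for r in cut_out("tile",p)[:2]: print(r["at"],r["confidence"],fit([(p,r["region"])],T,[547,1.5,.012]))
im=p["image"].copy()
for bs,q in ((dock(-1),[556.7,1.5,.012]),(T,[546.7,1.5,.012])):
  for b in bs:
    h=cv2.convexHull(w2px(p,place(b,q)).astype(np.float32)).round().astype(np.int32)
    cv2.polylines(im,[h],True,(255,0,0),1)
cv2.imwrite("pics/w6o.png",cv2.resize(im[40:340,160:480],None,fx=2,fy=2,interpolation=cv2.INTER_CUBIC)[:,:,::-1])
E
```

```text
10.5667 [499.91091631   1.80680257 319.17305952] [ 3.14137678e+00 -4.86749918e-04  1.22807080e-02] 0.9984745752926922
[312.8, 144.1] 0.93 (np.float64(0.9808900356292725), array([5.46720431e+02, 2.65118417e+00, 1.24658714e-02]))
```

View pics/w6o.png

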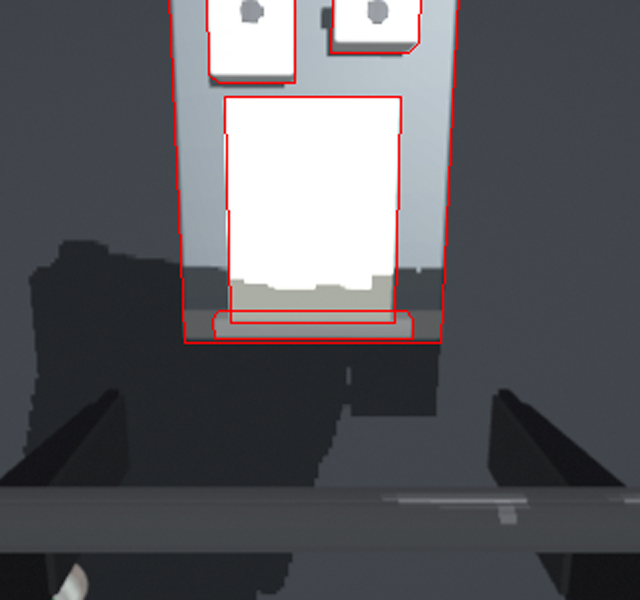

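The tile sits on the rails against the fence, aligned with the model outline. Next is the spacer.

move_arm(
  commands=[
    [[0,-0.93,0],0.28,1],
    [[0,-0.93,0],0.28,0.8],
    [[0,-0.93,0],0.28,0.6],
    [[0,-0.93,0],0.28,0.4],
    [[0,-0.93,0],0.28,0.2],
    [[0,-0.93,0],0.28,0],
    [[0,-0.93,0],0.28,0],
    [[0,-0.93,0],0.28,0],
    [[0,-0.9,0],0.26,0],
    [[0,0,0],0,0],
    [[0,0,0],0,0],
  ],
)

```text
t: 11.53
eef_pos: [500.2, -249.7, 317.9]
tcp_rot: [-3.141, 0.001, 0.21]
ft_force: [-0.8, 1.0, 0.1]
opening: 0.504
grip_force: 0.0
```

```bash
python3 - <<'E'
from h import *
p=read_camera("wrist")
s=env.state(); print(s["t"],s["eef_pos"],s["tcp_rot"],s["opening"])
im=p["image"].copy()
for r in cut_out("spacer",p):
    f=fit([(p,r["region"])],spacer(),[*px2w(p,r["at"],40)[:2],.2],(-.2,.1)); print(r["at"],r["confidence"],f)
    if f[0]>.85:
      for b in spacer():
        h=cv2.convexHull(w2px(p,place(b,f[1])).astype(np.float32)).round().astype(np.int32); cv2.polylines(im,[h],True,(255,0,0),1)
cv2.imwrite("pics/w7o.png",cv2.resize(im[20:320,160:480],None,fx=2,fy=2,interpolation=cv2.INTER_CUBIC)[:,:,::-1])
E
```

```text
11.5833 [ 500.15162103 -248.62940699  318.10417197] [-3.14068194e+00  9.02732453e-04  2.11130107e-01] 0.5002907294204063
[312.5, 217.0] 0.91 (np.float64(0.9542092680931091), array([ 4.97743973e+02, -2.48883727e+02,  1.93126083e-01]))
[327.0, 149.1] 0.66 (np.float64(0.4911514222621918), array([ 5.51675067e+02, -2.40218608e+02, -3.03244314e-01]))
[356.0, 265.0] 0.63 (np.float64(0.04142790287733078), array([ 4.66752980e+02, -2.78982866e+02,  3.49228277e-01]))
```

View pics/w7o.png

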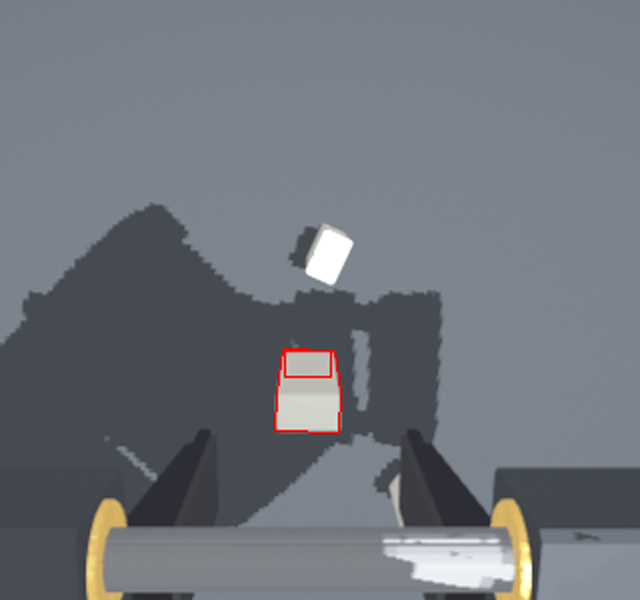

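The outline of the full-size spacer fits the bar at pixel (312,217), IoU 0.95. The bars at (327,149) and (356,265) are the smaller ones, so this is the right one. I'll descend and grip it.

move_arm(
  commands=[
    [[-0.08,0,-1],-0.22,0],
    [[0,0,-1],0,0],
    [[0,0,-0.7],0,0],
    [[0,0,-0.3],0,0],
    [[0,0,0],0,0],
    [[0,0,0],0,-1],
    [[0,0,0],0,-1],
    [[0,0,0],0,-1],
    [[0,0,0],0,-1],
    [[0,0,0],0,-1],
    [[0,0,0],0,-1],
    [[0,0,0],0,-1],
  ],
)

```text
t: 12.63
eef_pos: [497.6, -248.4, 229.8]
tcp_rot: [3.141, -0.001, 0.195]
ft_force: [-0.4, 0.7, 6.2]
opening: 0.232
grip_force: 30.0
```

move_arm(
  commands=[
    [[0,0,0.8],0,-1],
    [[0,0,0.8],0,-1],
    [[0,0,0.7],0,-1],
    [[0.42,0.95,0],-0.29,-1],
    [[0.42,0.95,0],-0.29,-1],
    [[0.42,0.95,0],-0.29,-1],
    [[0.42,0.95,0],-0.29,-1],
    [[0.42,0.95,0],-0.29,-1],
    [[0.42,0.95,0],-0.29,-1],
    [[0.42,0.95,0],-0.29,-1],
    [[0.4,0.98,0],-0.26,-1],
    [[0,0,0],0,-1],
    [[0,0,0],0,-1],
  ],
)

```text
t: 13.72
eef_pos: [597.9, -18.1, 297.9]
tcp_rot: [3.141, 0.0, 0.014]
ft_force: [-0.7, -0.4, -0.7]
opening: 0.229
grip_force: 30.0
```

```bash
python3 - <<'E'
from h import *
p=read_camera("wrist")
s=env.state(); print(s["t"],s["eef_pos"],s["tcp_rot"],s["opening"],s["ft_force"])
im=p["image"].copy(); e=s["eef_pos"]; zb=e[2]-229
sp=[b+[0,0,zb] for b in spacer()]
T=[b+[0,0,22] for b in TILE]
for r in cut_out("spacer",p)[:1]: print(r["at"],r["confidence"],fit([(p,r["region"])],sp,[e[0],e[1],.012]),r["region"].sum(),iou(p,r["region"],sp,[e[0],e[1],s["tcp_rot"][2]]))
for bs,q in ((dock(-1),[556.6,1.8,.012]),(T,[546.6,1.8,.012]),(sp,[e[0],e[1],s["tcp_rot"][2]])):
  for b in bs:
    h=cv2.convexHull(w2px(p,place(b,q)).astype(np.float32)).round().astype(np.int32); cv2.polylines(im,[h],True,(255,0,0),1)
cv2.imwrite("pics/w8o.png",cv2.resize(im[100:400,160:480],None,fx=2,fy=2,interpolation=cv2.INTER_CUBIC)[:,:,::-1])
E
```

```text
13.7667 [597.58243428 -19.16069781 297.91132363] [3.14138056e+00 3.02815758e-04 1.30337919e-02] 0.2290696964906955 [ 0.17561735 -0.35488199 -0.09850869]
[313.8, 257.1] 0.73 (np.float64(0.7630731463432312), array([ 6.04281027e+02, -1.68519786e+01,  1.80497822e-01])) 2611 0.632675
```

View pics/w8o.png

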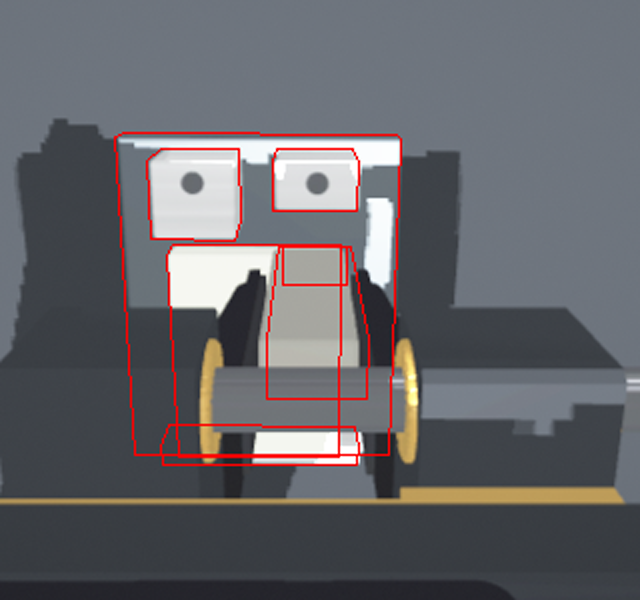

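The picture shows the held spacer at about (309,295) in the crop, over the gap. Its bottom front edge matches the model, and the short stop at (316,180) lies just beyond it. I'll lower in stages and check forces.

move_arm(
  commands=[
    [[0,0,-0.5],0,-1],
    [[0,0,-0.5],0,-1],
    [[0,0,-0.2],0,-1],
    [[0,0,-0.1],0,-1],
    [[0,0,-0.1],0,-1],
    [[0,0,0],0,-1],
  ],
)

```text
t: 14.32
eef_pos: [597.7, -19.9, 256.0]
tcp_rot: [3.142, 0.0, 0.011]
ft_force: [0.2, 0.1, 0.1]
opening: 0.227
grip_force: 30.0
```

move_arm(
  commands=[
    [[0,0,-0.1],0,-1],
    [[0,0,-0.1],0,-1],
    [[0,0,-0.1],0,-1],
    [[0,0,0],0,-1],
  ],
)

```text
t: 14.65
eef_pos: [597.6, -19.4, 246.5]
tcp_rot: [-3.142, 0.001, 0.012]
ft_force: [0.1, 0.4, -0.4]
opening: 0.228
grip_force: 30.0
```

move_arm(
  commands=[
    [[0,0,-0.06],0,-1],
    [[0,0,-0.05],0,-1],
    [[0,0,-0.03],0,-1],
    [[0,0,0],0,-1],
  ],
)

```text
t: 14.98
eef_pos: [597.7, -19.4, 242.6]
tcp_rot: [3.142, 0.0, 0.012]
ft_force: [0.7, -0.2, -0.6]
opening: 0.228
grip_force: 30.0
```

move_arm(
  commands=[
    [[0,0,-0.03],0,-1],
    [[0,0,0],0,-1],
  ],
)

```text
t: 15.15
eef_pos: [597.8, -19.4, 241.9]
tcp_rot: [3.141, -0.0, 0.012]
ft_force: [-0.8, -0.7, -0.7]
opening: 0.234
grip_force: 30.0
```

move_arm(
  commands=[
    [[0,0,-0.03],0,-1],
    [[0,0,0],0,-1],
  ],
)

```text
t: 15.32
eef_pos: [597.7, -19.4, 241.8]
tcp_rot: [3.141, -0.001, 0.012]
ft_force: [-2.5, 0.1, 8.9]
opening: 0.229
grip_force: 30.0
```

move_arm(
  commands=[
    [[0,0,0],0,-0.2],
    [[0,0,0],0,0],
    [[0,0,0],0,0],
    [[0,0,0],0,0],
    [[0,0,0.3],0,0],
    [[0,0,0.8],0,0],
    [[0,0,1],0,0],
    [[0,0,0.8],0,0],
    [[-0.9,0.2,0],0,0],
    [[-0.9,0.3,0],0,-1],
    [[-0.8,0.2,0],0,-1],
    [[-0.7,0,0],0,-1],
    [[0,0,0],0,-1],
  ],
)

```text
t: 16.4
eef_pos: [495.7, 2.1, 328.6]
tcp_rot: [-3.141, 0.002, 0.012]
ft_force: [1.0, 0.7, 0.4]
opening: 0.273
grip_force: 0.0
```

```bash
python3 - <<'E'
from h import *
p=read_camera("wrist")
s=env.state(); print(s["t"],s["eef_pos"],s["tcp_rot"],s["opening"],s["ft_force"])
im=p["image"].copy()
sp=[b+[0,0,12] for b in spacer()]; T=[b+[0,0,22] for b in TILE]
for r in cut_out("spacer",p)[:1]: print(r["at"],r["confidence"],fit([(p,r["region"])],sp,[597.7,-19.5,.012]))
for bs,q in ((dock(-1),[556.6,1.8,.012]),(T,[546.6,1.8,.012]),(sp,[597.7,-19.4,.012])):
  for b in bs:
    h=cv2.convexHull(w2px(p,place(b,q)).astype(np.float32)).round().astype(np.int32); cv2.polylines(im,[h],True,(255,0,0),1)
cv2.imwrite("pics/w9o.png",cv2.resize(im[20:320,160:480],None,fx=2,fy=2,interpolation=cv2.INTER_CUBIC)[:,:,::-1])
E
```

```text
16.45 [497.57539021   1.74383621 328.86914614] [ 3.14147776e+00 -1.80324680e-04  1.17164385e-02] 0.2354854904491713 [-0.18656605  1.03955851  0.48352261]
[349.7, 65.9] 0.81 (np.float64(0.9093552231788635), array([ 5.97033857e+02, -1.84312496e+01,  1.32396933e-02]))
```

View pics/w9o.png

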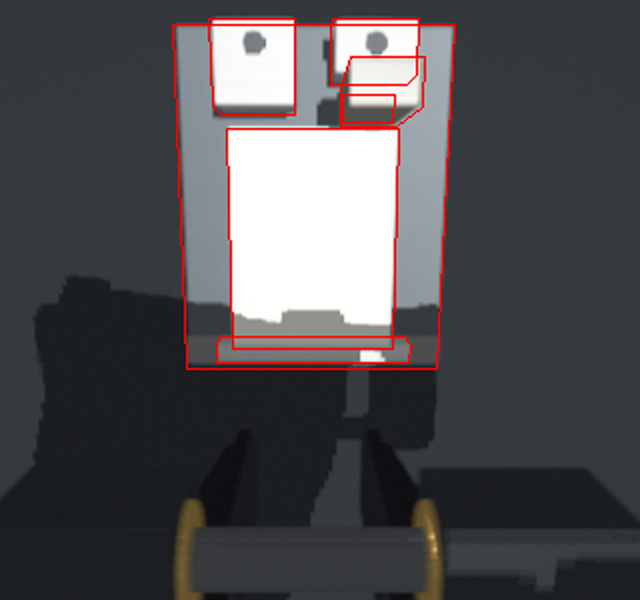

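move_arm(
  commands=[
    [[0.8,0,0],0,-1],
    [[0.83,0,0],0,-1],
    [[0,0,-0.9],0,-1],
    [[0,0,-0.9],0,-1],
    [[0,0,-0.9],0,-1],
    [[0,0,-0.4],0,-1],
    [[0,0,-0.2],0,-1],
    [[0,0,0],0,-1],
    [[0,0,0],0,-1],
  ],
)

```text
t: 17.25
eef_pos: [548.3, 1.4, 229.3]
tcp_rot: [3.141, -0.001, 0.012]
ft_force: [0.7, -0.9, 0.2]
opening: 0.001
grip_force: 0.0
```

move_arm(
  commands=[
    [[0,0,-0.1],0,-1],
    [[0,0,-0.1],0,-1],
    [[0,0,-0.05],0,-1],
    [[0,0,0],0,-1],
  ],
)

```text
t: 17.58
eef_pos: [548.0, 1.5, 222.0]
tcp_rot: [3.141, -0.002, 0.012]
ft_force: [3.1, 1.0, 4.0]
opening: 0.006
grip_force: 1.9
```

move_arm(
  commands=[
    [[0,0,-0.05],0,-1],
    [[0,0,-0.05],0,-1],
    [[0,0,-0.04],0,-1],
    [[0,0,0],0,-1],
  ],
)

```text
t: 17.92
eef_pos: [548.0, 1.5, 218.3]
tcp_rot: [3.141, -0.002, 0.012]
ft_force: [-0.1, 0.1, 14.2]
opening: 0.002
grip_force: 6.9
```

move_arm(
  commands=[
    [[0,0,-0.03],0,-1],
    [[0,0,0],0,-1],
  ],
)

```text
t: 18.08
eef_pos: [547.9, 1.5, 218.2]
tcp_rot: [3.141, -0.003, 0.012]
ft_force: [-2.0, 0.7, 24.4]
opening: 0.002
grip_force: 12.5
```

Pressed to the bottom at 24 N, TCP 218.2, so the fingertips are at 28. One last check before handing in.

```bash
python3 - <<'E'
from h import *
sp=[b+[0,0,12] for b in spacer()]; T=[b+[0,0,16] for b in TILE]
p=read_camera("scene"); im=p["image"].copy()
for bs,q in ((T,[546.6,1.8,.012]),(sp,[597.7,-19.4,.012])):
  for b in bs:
    h=cv2.convexHull(w2px(p,place(b,q)).astype(np.float32)).round().astype(np.int32); cv2.polylines(im,[h],True,(255,0,0),1)
cv2.imwrite("pics/fin.png",np.hstack([cv2.resize(i[150:270,260:380],None,fx=3,fy=3,interpolation=cv2.INTER_CUBIC) for i in (p["image"],im)])[:,:,::-1])
s=env.state(); print(s["t"],s["eef_pos"],s["ft_force"])
E
```

```text
18.1333 [547.9447758    1.54751837 218.22419218] [-2.44226744 -1.06668039 25.04330223]
```

View pics/fin.png

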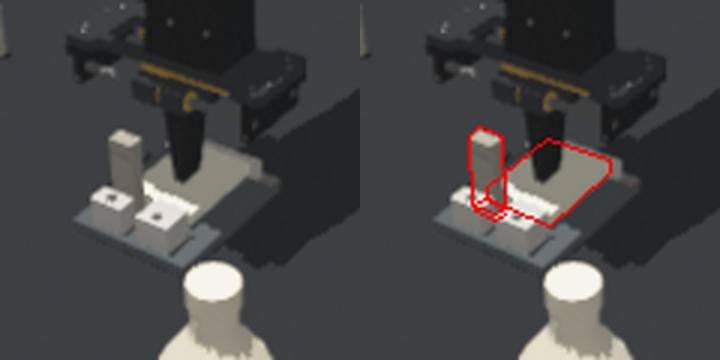

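The final picture shows the spacer upright behind the short stop at crop (125,165), and the tile at (200,185) pressed level with the fence.

```bash
python3 -c "
from cell import env
print(env.job_done())"
```

```text
the job is handed in; nothing more can be done
None
```

The job is handed in at about 18 s: the tile is on the rails against the fence, the largest spacer stands in the gap at the short stop, and the gripper is still holding the tile pressed flush with about 25 N.

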